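# Load a silicone plaque on the bench hardness tester

### The job

Set up a hardness test of the ivory silicone plaque on the bench tester. First slide the plaque along the anvil, between the two guides, until it is fully home against the back stop; then run the tester's foot down with the large outer knob to just short of the plaque (a gap of a few millimetres, not touching), and finally press the foot onto the plaque with the small inner knob only, to a load of about 50 N (the knob stiffens and the load dial's pointer stands straight up). Never turn the large knob while the foot bears on the plaque, never overload the plaque, let go at the end, and leave the tin, bottle and small moulds where they stand.

Things in the scene. Friction and masses are not known exactly. Their poses are not given: they have to be found in the camera images.
- tester: Grey bench hardness tester, fixed, 262 x 116 mm. Origin: on the bench, on the vertical axis of foot and knobs; x to its back (column side), y left, z up. Steel anvil 92 mm wide from x = -132 to +54 mm, top at z = 34 mm, open in front. Head 58 mm square, z 130 to 174 mm, on an arm from the column (at x = +94 mm, 179 mm high); nothing is higher than the knobs.
- dial (a point): Centre of the load gauge's dial, 46 mm wide, facing the robot under the head; it comes down with the foot. Its black pointer lies at lower left for no load, moves clockwise, stands straight up at 50 N and at lower right at 100 N.
- guides (a point): On the anvil's surface, on its centre line, where the two side guides begin, 4 mm behind the foot axis. The guides are 9 mm high, 66 mm apart (2 mm of play each side of the plaque) and run back to the stop; in front of them a flared lead-in widens to about 80 mm at 15 mm in front of the foot axis.
- plaque: Ivory silicone plaque, a hand-cast bar 160 x 62 mm and 11 to 13 mm thick (it varies), 0.10 to 0.20 kg, loose, flat on the anvil, some 40 to 60 mm short of the stop and a little askew. Origin: centre of its underside; x along it towards the stop, y across, z up. Home, its back end touches the stop: origin then at x = -40, y = 0, z = 34 mm in the tester's frame. Grip its front end across the 62 mm, or push it.
- stop_face (a point): The middle of the back stop's front face, 6 mm above the anvil, on the tester's centre line, 40 mm behind the foot axis.
- foot: The tester's round presser foot, 20 mm in diameter; origin: centre of its flat underside, which comes down onto the plaque's top. It hangs on a stiff spring: with the give of the silicone, the load grows by about 30 N for each mm that it is driven on after touching.
- coarse_knob (a joint): Angle of the large outer knob (rad, range 0 to 5). It grows when turned clockwise as seen from above, and lowers the foot by 6.4 mm a radian. Stiff: about 0.5 N m to turn; it stays where it is left.
- coarse_centre (a point): Centre of the large outer knob, a knurled black upright cylinder 62 mm in diameter and 24 mm high (12 mm above and below this point), about 200 mm above the bench. Below its rim are 8 to 16 mm of free height over the head, outside a 28 mm sleeve. The inner knob stands over it. It sinks with the fine drive only, 1.6 mm a radian.
- fine_knob (a joint): Angle of the small inner knob (rad, range 0 to 6). It grows when turned clockwise as seen from above, and lowers the foot by 1.6 mm a radian. It takes about 0.15 N m to turn while the foot is free, and 0.016 N m more for each 10 N of load on the foot (0.23 N m at 50 N). Friction acts against the last motion either way. It stays where it is left.
- fine_centre (a point): Centre of the small inner knob, a knurled black upright cylinder 30 mm in diameter and 26 mm high (13 mm above and below this point), on the same axis as the outer knob; 227 mm above the bench; its underside is 2 to 11 mm above the outer knob's top. It does not move up or down.
- wick_tin: Round tin 62 mm wide and 42 mm high standing on the bench at the tester's left side; origin: centre of its underside. Leave it.
- scent_bottle: Small brown dropper bottle 29 mm wide and 72 mm high standing on the bench some way to the tester's right; origin: centre of its underside. Leave it.
- clover_mould: Small three-lobed ivory mould, 61 mm wide and 42 mm high, on the bench farther to the left; origin: centre of its underside. Leave it.
- heart_mould: Small heart-shaped ivory mould, 55 mm wide and 44 mm high, on the bench farther to the left; origin: centre of its underside. Leave it.
Things that resemble listed ones, but are neither listed nor needed, are in the scene too. Of the things that look like the plaque, the larger one is meant.

How it is judged:
By the outcome, as a careful person would: the job done as asked, in the order asked, and still so for the second after the job is handed in, with the robot touching nothing.
It also fails if it takes over 72 s, if anything falls off the work surface, if the arm or the gripper's body presses on something with over 40 N, if the wrist force passes 120 N, or if a joint passes its speed limit or range.

### The arm

A 6-joint arm with a two-finger parallel gripper is mounted at the origin on a cart in front of the work surface, level with it; the furniture and walls round the work are solid. World frame = base frame: x ahead of the robot, y to its left, z up, the work surface at z = 0. Lengths are in m, angles in rad, forces in N, time in s.
With the tool pointing down it reaches from about 0.325 to 0.9 m from the base axis. Payload 3.5 kg.
Tool frame: the origin (TCP) lies midway between the tips of the shut fingers; the grasp point (between the pads) lies 19 mm behind it; z points along the fingers, x is the direction in which the jaws open and shut, and the axes are right-handed (so a half turn about z gives the same grasp; the last joint's range is limited). The gripper opens to 85 mm and grips with 20 to 120 N. Pads are 22 mm wide; open, the fingers measure 114 mm over their backs; the gripper's body (76 mm by 85 mm) begins 54 mm behind the grasp point. The pads swing forward as they close: fully open they stand 13 mm farther back than shut.
Start: joints at [-1.265, 0.276, -0.026, 1.268, 0, 1.467], TCP at [0.248, -0.574, 0.231] pointing down, gripper open.
Joint ranges: [-3.12, 3.12], [-0.85, 1.88], [-1.08, 1.24], [-1.95, 2.15], [-1.57, 1.53], [-3.14, 3.14]. Speed limits (rad/s): [2.57, 2.57, 3.14, 3.14, 3.14, 3.14].

### API

Orientations are given as a unit quaternion [x, y, z, w].
In Python, from bench import ctrl gives the robot as it stands. The module is installed in compiled form; this text tells all that it offers.
- The arm moves only by the shell command python3 -m inch 'ROWS' [FORCE]. ROWS is JSON, a list of rows, each a list of 7 numbers: the shift along the tool's x, y, z in cm, then the turn, a rotation vector about the tool's x, y, z in degrees, then the opening, from 0 (shut) to 1 (fully open). A call has 1 to 20 rows; each row is the pose to reach, as a shift and turn from the pose commanded when the call began, along the tool's axes at that moment; what a row does not reach only later rows make up. A row lasts 1/10 s, in which the tool goes at most 50 mm and 8.59 degrees, less where a joint would pass 70% of its speed; a pose out of reach is approached as far as the arm can. A call with a gripper value outside its range is refused whole. The fingers move at their own pace and stop on an object; FORCE is the grip in N (left out, the last holds). Time passes only in rows, so rows that repeat a pose let the fingers close. It gives the time, the measured TCP pose, the force and the opening at its end, in the units of the state.
- ctrl.get_state(): the state, without advancing time (a new reading comes with each control period).
- ctrl.read_camera(name): name is "side" or "top" or "wrist"; returns the picture (384x512x3 uint8, red, green, blue); there is no depth.
- ctrl.camera_info(name): a dict with "K" (3x3 intrinsics, pixels), "R" (3x3) and "t" (3): a world point X has camera coordinates R X + t; the wrist camera has in their place "T_tool_cam" (4x4, takes a point from camera to tool coordinates, whose origin is the TCP and whose axes are the tool frame's). Camera axes: x right, y down, z forward; pixel columns grow to the right and rows downward; lengths in m; the calibration is good to about 2 mm. A picture is of the moment at which its call begins: read the wrist's pose just before it. camera_info takes no time and is no camera call.
- ctrl.job_done(): hands the job in, once; it reports no verdict.
The state is a dict: "clock": time; "joint_positions": joint angles; "qvel": joint speeds; "joint_efforts": joint torques, N m; "tcp_pos": TCP position; "orientation": TCP orientation; "force": force on the tool from outside, world axes, zero at the start; "ft_torque": the same for the moment, N m; "grip_width": opening from 0.0 (shut) to 1.0 (fully open).
Only numpy, scipy, OpenCV 4.12 (cv2) and the standard library are available. Lean on these libraries where they do the work, as an engineer would, in place of code of your own. Each camera call takes 0.05 s, during which the arm holds its last target.

## Working session

There is one attempt and no reset: what is moved stays moved. The work goes in short steps, Python scripts to look and compute and a shell command to move; the robot and the scene stay as the last step left them, time stands still between calls to the robot, and variables do not carry over. Pictures are saved under pics/ and viewed, and the job is handed in when it is done.

```bash
ls; mkdir -p pics
python3 - <<'E'
from bench import ctrl
import cv2
print(ctrl.get_state())
for n in ["side","top","wrist"]:
    im=ctrl.read_camera(n); cv2.imwrite(f"pics/{n}0.png",im[:,:,::-1])
    print(n,ctrl.camera_info(n))
E
```

```text
pics
{'clock': 0.0, 'joint_positions': array([-1.26538570e+00,  2.77132242e-01, -2.78884966e-02,  1.26800196e+00,
       -1.88548942e-05,  1.46739620e+00]), 'qvel': array([ 5.26014185e-04, -9.11229063e-04,  1.31222773e-03,  8.78781423e-04,
        1.09718652e-05,  1.97297886e-03]), 'joint_efforts': array([-9.35722055e-04, -4.45507336e+01,  2.95203781e+01,  1.63497491e-02,
       -6.77463845e-05, -3.67310236e-06]), 'tcp_pos': array([ 0.24819833, -0.57275283,  0.23015659]), 'orientation': array([ 8.35917653e-01, -5.48853749e-01, -8.68458651e-04, -6.96453828e-04]), 'force': array([ 0.18422464, -0.17000199, -0.00169205]), 'ft_torque': array([-0.0202487 , -0.04494224, -0.02011118]), 'grip_width': 1.0005866131329084}
side {'K': array([[447.15583811,   0.        , 251.39019984],
       [  0.        , 447.15583811, 190.15241559],
       [  0.        ,   0.        ,   1.        ]]), 'R': array([[ 0.96934077,  0.24541913, -0.01216201],
       [ 0.11735568, -0.50587396, -0.85458714],
       [-0.21588447,  0.82695888, -0.51916559]]), 't': array([-0.56543109,  0.15557976,  1.14210369])}
top {'K':
[... 179 characters left out ...]
9, -0.99958606, -0.0194666 ],
       [-0.9813061 , -0.01706357, -0.19169553],
       [ 0.19128401,  0.02316361, -0.98126137]]), 't': array([0.16709376, 0.58704986, 1.08475697])}
wrist {'K': array([[338.8171724 ,   0.        , 263.66698174],
       [  0.        , 338.8171724 , 191.30337873],
       [  0.        ,   0.        ,   1.        ]]), 'T_tool_cam': array([[ 9.99999965e-01,  2.38935480e-04,  1.11104795e-04,
         6.13331505e-04],
       [-2.60038065e-04,  9.62998068e-01,  2.69508169e-01,
        -6.89524933e-02],
       [-4.25986391e-05, -2.69508189e-01,  9.62998097e-01,
        -1.42276111e-01],
       [ 0.00000000e+00,  0.00000000e+00,  0.00000000e+00,
         1.00000000e+00]])}
```

View pics/side0.png

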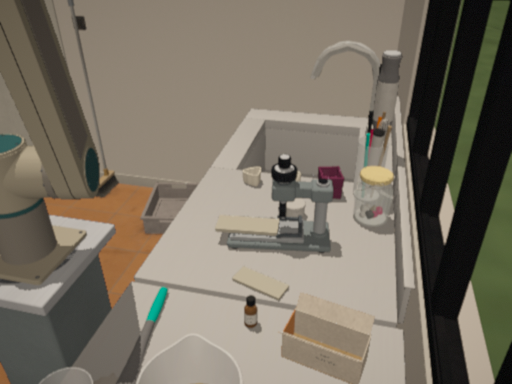

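View pics/top0.png

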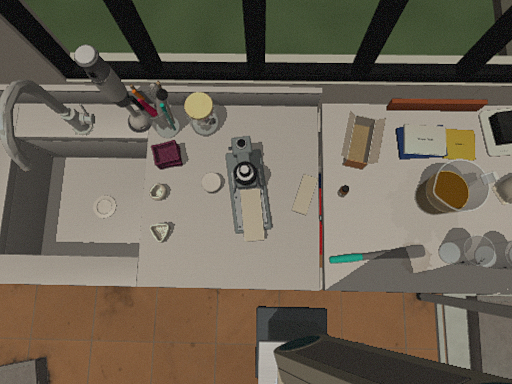

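View pics/wrist0.png

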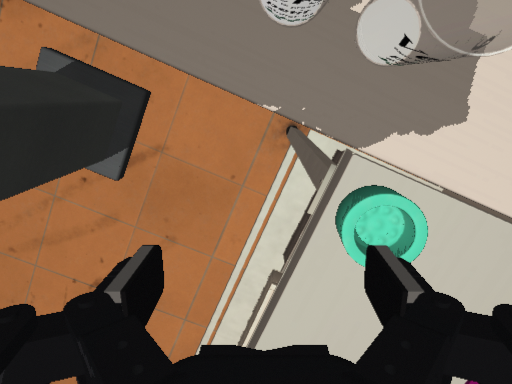

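The side view shows the tester near (300,210) and the plaque at (250,225). In the top view the tester is near (245,180) and the plaque at (253,213). The smaller look-alike lies at (305,193). Next I'll enlarge crops.

```bash
cat > h.py <<'E'
import numpy as np, cv2
from bench import ctrl
from scipy.spatial.transform import Rotation as Ro
def cam(n,st=None):
    i=ctrl.camera_info(n)
    if n=="wrist":
        st=st or ctrl.get_state()
        T=np.eye(4);T[:3,:3]=Ro.from_quat(st["orientation"]).as_matrix();T[:3,3]=st["tcp_pos"]
        M=np.linalg.inv(T@i["T_tool_cam"]); return i["K"],M[:3,:3],M[:3,3]
    return i["K"],i["R"],i["t"]
def proj(c,X):
    K,R,t=c; p=K@(R@np.asarray(X,float)+t); return p[:2]/p[2]
def onz(c,uv,z):
    K,R,t=c; d=R.T@np.linalg.inv(K)@np.array([uv[0],uv[1],1.]); o=-R.T@t
    return o+d*(z-o[2])/d[2]
def tri(obs):
    A=[];b=[]
    for (K,R,t),uv in obs:
        d=R.T@np.linalg.inv(K)@np.array([uv[0],uv[1],1.]);d/=np.linalg.norm(d);o=-R.T@t
        P=np.eye(3)-np.outer(d,d);A.append(P);b.append(P@o)
    return np.linalg.lstsq(np.vstack(A),np.hstack(b),rcond=None)[0]
def shot(n,f,crop=None,s=1):
    st=ctrl.get_state(); im=ctrl.read_camera(n)[:,:,::-1].copy(); cv2.imwrite(f"pics/{f}_raw.png",im)
    if crop: x0,y0,x1,y1=crop; im=im[y0:y1,x0:x1]
    im=cv2.resize(im,None,fx=s,fy=s,interpolation=cv2.INTER_CUBIC); cv2.imwrite(f"pics/{f}.png",im); return st
E
python3 - <<'E'
import cv2
for f,(x0,y0,x1,y1),s in [("side0",(205,140,345,260),5),("top0",(205,125,325,245),5)]:
    im=cv2.imread(f"pics/{f}.png")[y0:y1,x0:x1]; cv2.imwrite(f"pics/{f}c.png",cv2.resize(im,None,fx=s,fy=s,interpolation=cv2.INTER_CUBIC))
E
```

```text
(no output)
```

View pics/side0c.png

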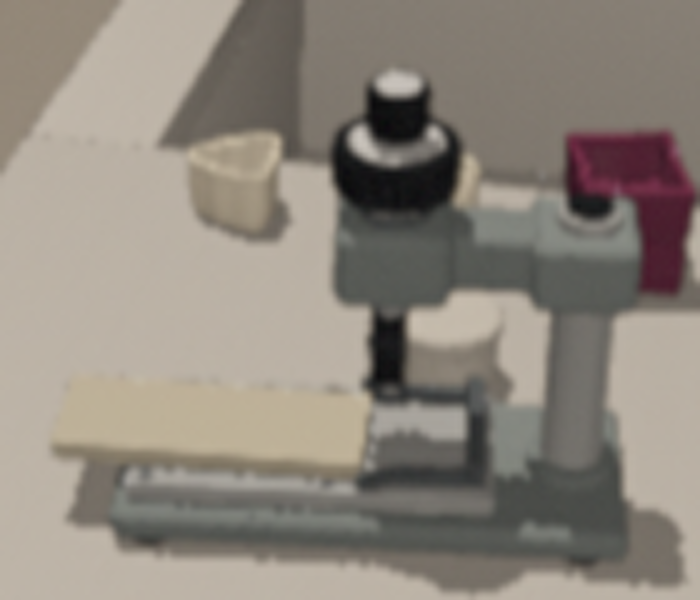

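View pics/top0c.png

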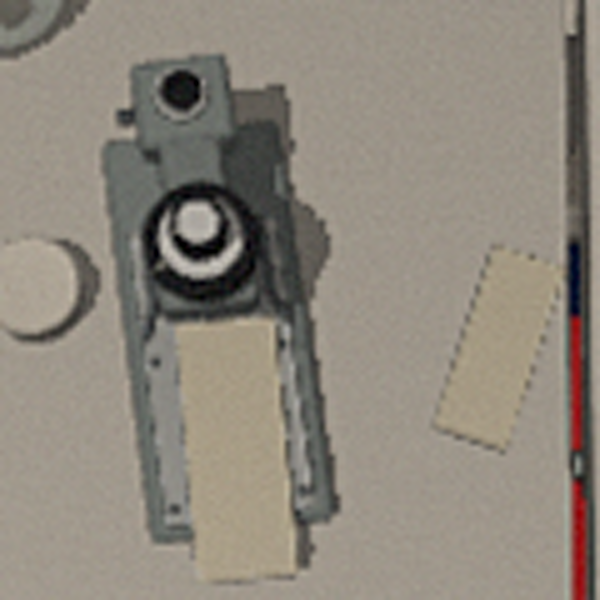

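Run:
```python
from h import *
S=cam("side");T=cam("top")
s=lambda u,v:(205+u/5-.4,140+v/5-.4); t=lambda u,v:(205+u/5-.4,125+v/5-.4)
print("fine top",tri([(S,s(398,83)),(T,t(200,222))]),onz(T,t(200,222),.24),onz(S,s(398,83),.24))
print("coarse centre ring top z.212",onz(T,t(203,243),.200))
P=[onz(T,t(*p),.046) for p in [(175,322),(273,317),(297,576),(199,583)]]
for p in P: print(p)
b=(P[0]+P[1])/2;f=(P[2]+P[3])/2; print("plaque",np.linalg.norm(b-f),np.linalg.norm(P[0]-P[1]),(b+f)/2,np.degrees(np.arctan2(*(b-f)[1::-1])))
print([onz(S,s(*p),.046) for p in [(70,378),(372,395),(362,468),(52,450)]])
# base corners front, z~0.012?
q=[onz(T,t(*p),.034) for p in [(153,543),(335,520)]];print(q)
L=[onz(T,t(*p),.018) for p in [(105,145),(153,543)]];d=L[0]-L[1];print(L,np.linalg.norm(d),np.degrees(np.arctan2(d[1],d[0])))
print("col top", onz(T,t(181,90),.179))
```

```text
fine top [0.61450775 0.20192093 0.24025729] [0.61427194 0.20184005 0.24      ] [0.61467681 0.20266541 0.24      ]
coarse centre ring top z.212 [0.61323308 0.20204008 0.2       ]
[0.60167047 0.22591613 0.046     ]
[0.60586078 0.1654283  0.046     ]
[0.44696432 0.14798898 0.046     ]
[0.44160928 0.20682865 0.046     ]
plaque 0.160521176630589 0.06063279814826316 [0.52402621 0.18654052 0.046     ] 6.533011293739126
[array([0.44307387, 0.20099088, 0.046     ]), array([0.60229074, 0.22217808, 0.046     ]), array([0.60978012, 0.15859003, 0.046     ]), array([0.45391001, 0.13740563, 0.046     ])]
[array([0.4661422, 0.2361524, 0.034    ]), array([0.48233001, 0.12530861, 0.034     ])]
[array([0.72344595, 0.2763538 , 0.018     ]), array([0.4675535 , 0.23732827, 0.018     ])] 0.25885118978472815 8.67122488630837
col top [0.70642878 0.21771672 0.179     ]
```

```bash
cat >> h.py <<'E'
AX=np.array([0.6143,0.2020]);TY=np.radians(9.0)
def tw(x,y,z):
    c,s=np.cos(TY),np.sin(TY); return np.array([AX[0]+c*x-s*y,AX[1]+s*x+c*y,z])
def wt(p):
    d=np.asarray(p[:2])-AX;c,s=np.cos(TY),np.sin(TY);return np.array([c*d[0]+s*d[1],-s*d[0]+c*d[1],p[2]])
def toolR(yaw,tilt=0):
    # tool down, tool x at world yaw (deg); tilt: z-axis swung toward tool +y by tilt deg
    a=np.radians(yaw);x=np.array([np.cos(a),np.sin(a),0]);z=np.array([0,0,-1.]);R=np.c_[x,np.cross(z,x),z]
    return R@Ro.from_euler('x',-tilt,degrees=True).as_matrix()
def go(p,yaw,tilt=0):
    st=ctrl.get_state();R=Ro.from_quat(st["orientation"]).as_matrix()
    d=R.T@(np.asarray(p)-st["tcp_pos"])*100
    r=Ro.from_matrix(R.T@toolR(yaw,tilt)).as_rotvec(degrees=True)
    print("shift cm",d.round(2),"rot",r.round(1),"t",round(st["clock"],2))
E
python3 - <<'E'
from h import *
go(tw(-.178,0,.25),99)
K,R,t=cam("side");print(-R.T@t)
S=(K,R,t)
for z in [.05,.06,.07,.08]:
    p=proj(S,tw(0,0,z));print(z,(p-[205,140]+.4)*5)
E
```

```text
shift cm [-60.99 -47.15  -1.85] rot [-1.000e-01  0.000e+00 -1.656e+02] t 0.15
[ 0.77639969 -0.72700143  0.71902062]
0.05 [387.46572203 413.57142479]
0.06 [387.92415435 397.61882487]
0.07 [388.38676145 381.5209502 ]
0.08 [388.85360062 365.27580724]
```

```bash
python3 -m inch '[[-20,-15,-1.9,0,0,-55,1],[-20,-15,-1.9,0,0,-55,1],[-20,-15,-1.9,0,0,-55,1],[-20,-15,-1.9,0,0,-55,1],[-20,-15,-1.9,0,0,-55,1],[-20,-15,-1.9,0,0,-55,1],[-40,-30,-1.9,0,0,-110,1],[-40,-30,-1.9,0,0,-110,1],[-40,-30,-1.9,0,0,-110,1],[-40,-30,-1.9,0,0,-110,1],[-40,-30,-1.9,0,0,-110,1],[-40,-30,-1.9,0,0,-110,1],[-61,-47.1,-1.9,0,0,-165.6,1],[-61,-47.1,-1.9,0,0,-165.6,1],[-61,-47.1,-1.9,0,0,-165.6,1],[-61,-47.1,-1.9,0,0,-165.6,1],[-61,-47.1,-1.9,0,0,-165.6,1],[-61,-47.1,-1.9,0,0,-165.6,1],[-61,-47.1,-1.9,0,0,-165.6,1],[-61,-47.1,-1.9,0,0,-165.6,1]]'
python3 - <<'E'
from h import *
st=shot("wrist","w1",None,1.5); print(st["tcp_pos"],st["orientation"],st["joint_positions"],st["force"],st["ft_torque"])
go(tw(-.178,0,.25),99)
E
```

```text
clock: 2.15
tcp_pos: [0.4379, 0.1745, 0.2498]
orientation: [0.647, 0.762, -0.0, -0.0]
force: [0.8, -0.2, -1.2]
grip_width: 0.998
[0.43787002 0.17450642 0.24981704] [ 6.47070570e-01  7.62429919e-01 -4.57976740e-04 -2.92523815e-04] [ 2.42012941e-01 -7.39933991e-03 -3.15051417e-01  1.26422936e+00
 -6.15211981e-05  7.86887276e-02] [ 0.76615573 -0.18245914 -1.19932734] [-0.01479461  0.02838624  0.00930189]
shift cm [-0.01  0.07 -0.01] rot [-0.1  0.   0.3] t 2.2
```

View pics/w1.png

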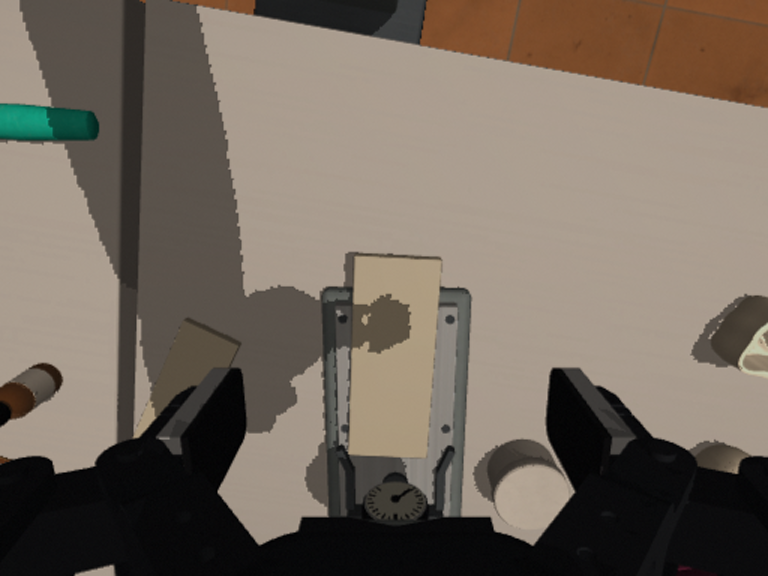

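Run:
```python
import cv2
im=cv2.imread("pics/w1_raw.png")[160:346,200:330]
cv2.imwrite("pics/w1c.png",cv2.resize(im,None,fx=3.2,fy=3.2,interpolation=cv2.INTER_CUBIC))
im=cv2.imread("pics/w1_raw.png")[290:346,205:330]
cv2.imwrite("pics/w1d.png",cv2.resize(im,None,fx=6,fy=6,interpolation=cv2.INTER_CUBIC))
```

```text
(no output)
```

View pics/w1c.png

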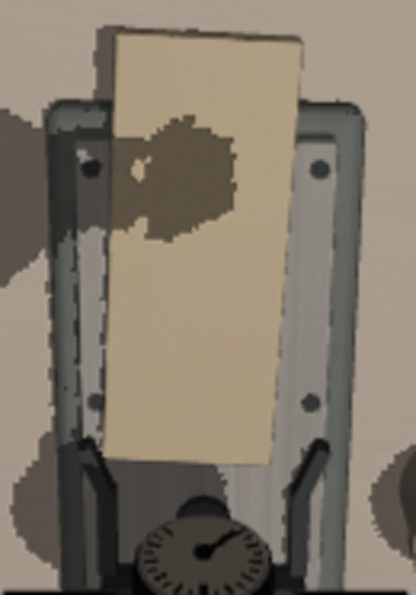

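View pics/w1d.png

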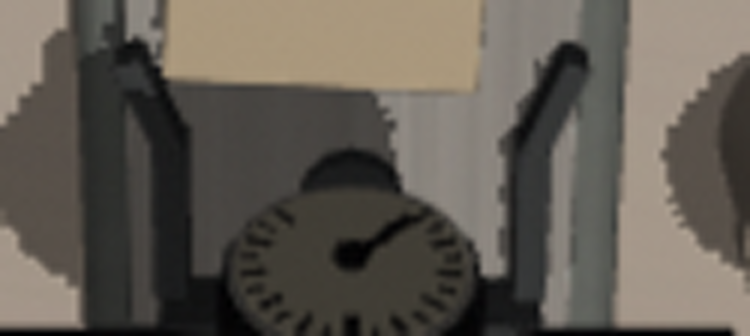

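Run:
```python
from h import *
W=cam("wrist"); f=lambda u,v:(200+u/3.2-.35,160+v/3.2-.35)
H=[onz(W,f(*p),.034) for p in [(91,168),(319,169),(96,403),(311,403)]]
a=(H[0]+H[1])/2;b=(H[2]+H[3])/2;d=b-a
print("holes mid tester",wt(a),wt(b),"yaw",np.degrees(np.arctan2(d[1],d[0])), "side yaws",[np.degrees(np.arctan2(*(H[i+2]-H[i])[1::-1])) for i in (0,1)])
e=H[1]-H[0];print("cross yaw",np.degrees(np.arctan2(e[1],e[0]))-90)
P=[onz(W,f(*p),.046) for p in [(117,35),(300,42),(106,459),(270,464)]]
for p in P: print(wt(p))
d=(P[2]+P[3]-P[0]-P[1])/2;print(np.linalg.norm(d),np.degrees(np.arctan2(d[1],d[0])),wt(sum(P)/4))
g=lambda u,v:(205+u/6-.4,290+v/6-.4)
print("guide tips",wt(onz(W,g(130,55),.043)),wt(onz(W,g(572,55),.043)))
```

```text
holes mid tester [-1.21243685e-01  9.37191542e-06  3.40000000e-02] [-2.87942150e-02 -8.42136288e-05  3.40000000e-02] yaw 8.942000155684912 side yaws [np.float64(8.804197852310052), np.float64(9.080347478216744)]
cross yaw 9.016609434165218
[-0.17137838 -0.02896374  0.046     ]
[-0.16933883  0.03079789  0.046     ]
[-0.01281118 -0.03568532  0.046     ]
[-0.01099948  0.02438379  0.046     ]
0.15858933325128147 6.626466461536391 [-0.09113197 -0.00236684  0.046     ]
guide tips [-0.01657324 -0.04352994  0.043     ] [-0.01699097  0.04315231  0.043     ]
```

Run:
```python
from h import *
go(tw(-.159,.0005,.0295),96.6)
```

```text
shift cm [ 0.04  1.99 22.03] rot [-0.1  0.   2.7] t 2.2
```

```bash
python3 -m inch '[[0.05,2,5,0,0,2.6,1],[0.05,2,10,0,0,2.6,1],[0.05,2,15,0,0,2.6,1],[0.05,2,20,0,0,2.6,1],[0.05,2,22,0,0,2.6,1],[0.05,2,22,0,0,2.6,1],[0.05,2,22,0,0,2.6,0.73],[0.05,2,22,0,0,2.6,0.6],[0.05,2,22,0,0,2.6,0.6],[0.05,2,22,0,0,2.6,0.6]]' 30
python3 - <<'E'
from h import *
st=shot("side","s2",(205,140,345,260),5); print(st["tcp_pos"],wt(st["tcp_pos"]),st["force"])
go(tw(-.159,0,.0295),99)
E
```

```text
clock: 3.2
tcp_pos: [0.4599, 0.1776, 0.0324]
orientation: [0.666, 0.746, 0.002, 0.001]
force: [-0.2, -0.2, 5.3]
grip_width: 0.715
[0.4599472  0.17760386 0.0323892 ] [-1.56268857e-01  5.03157995e-05  3.23892034e-02] [-0.19229405 -0.19660132  5.31278575]
shift cm [-0.02 -0.27  0.28] rot [ 0.3 -0.  -2.6] t 3.25
```

View pics/s2.png

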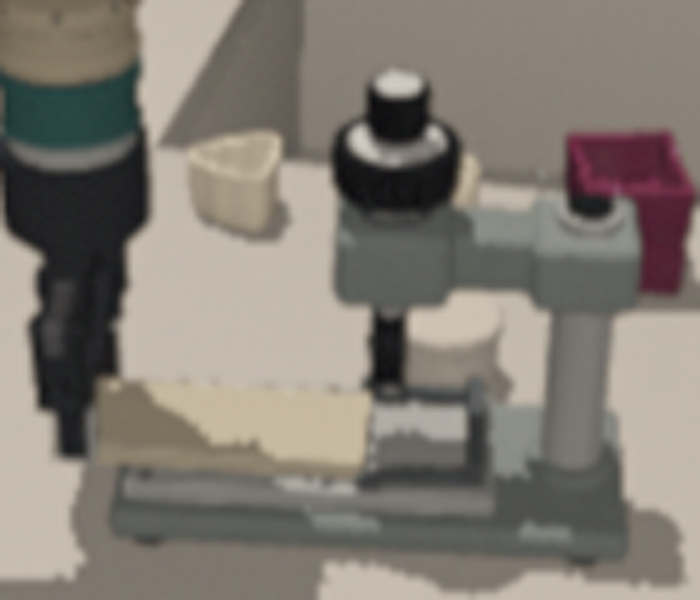

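```bash
python3 -m inch '[[0,0,0,0,0,-1.3,0.6],[0,0,0.1,0,0,-2.6,0.6],[0,0,0.1,0,0,-2.6,0.6],[0.02,0.5,0.1,0,0,-2.6,0.6],[0.04,1,0.1,0,0,-2.6,0.6],[0.07,1.5,0.1,0,0,-2.6,0.6],[0.09,2,0.1,0,0,-2.6,0.6],[0.12,2.5,0.1,0,0,-2.6,0.6],[0.14,3,0.1,0,0,-2.6,0.6],[0.16,3.5,0.1,0,0,-2.6,0.6],[0.16,3.5,0.1,0,0,-2.6,0.6]]' 30
python3 - <<'E'
from h import *
st=shot("wrist","w3",(160,130,360,346),2.7); print(wt(st["tcp_pos"]),st["force"],st["ft_torque"])
go(tw(-.108,0,.031),99)
st=shot("top","t3",(205,125,325,245),5)
E
```

```text
clock: 4.35
tcp_pos: [0.4889, 0.1823, 0.0316]
orientation: [0.649, 0.761, -0.002, -0.002]
force: [-13.0, -2.4, 24.5]
grip_width: 0.713
[-0.12692835  0.00015204  0.03159661] [-13.00755159  -2.35782758  24.46855436] [-0.5228223   2.93204264  0.07192593]
shift cm [-0.02  1.9   0.05] rot [-0.4 -0.   0.1] t 4.4
```

View pics/w3.png

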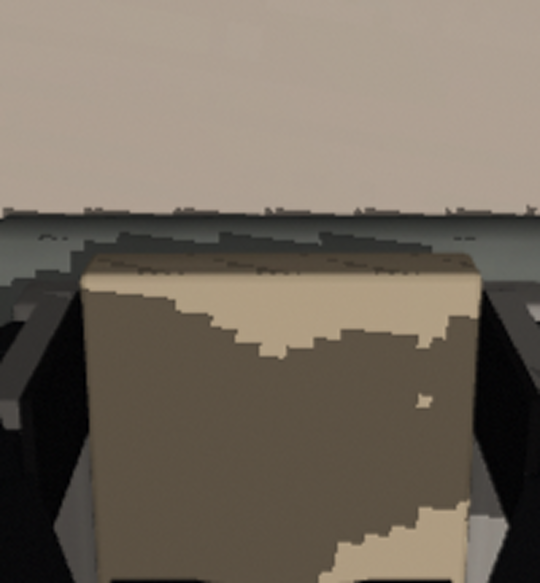

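View pics/t3.png

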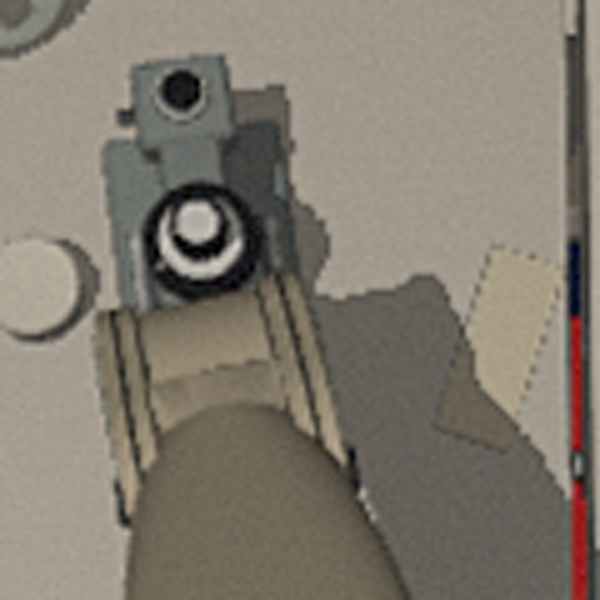

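```bash
python3 - <<'E'
from h import *
W=cam("wrist");g=lambda u,v:(160+u/2.7-.3,130+v/2.7-.3)
for p in [(85,275),(478,275)]: print(wt(onz(W,g(*p),.046)))
for p in [(10,217),(530,217)]: print("base front",wt(onz(W,g(*p),.030)))
E
python3 -m inch '[[0,0,-0.15,0,0,0,0.6],[0,0.0,-0.2,0,0,0,0.6],[0,0,-0.2,0,0,0,0.6]]'
python3 -c "
from h import *
st=ctrl.get_state();print(wt(st['tcp_pos']),st['force'])"
```

```text
[-0.14192915 -0.02976314  0.046     ]
[-0.14198109  0.02938568  0.046     ]
base front [-0.14571134 -0.0453001   0.03      ]
base front [-0.14579217  0.04114967  0.03      ]
clock: 4.75
tcp_pos: [0.4923, 0.1826, 0.0318]
orientation: [0.649, 0.761, -0.0, -0.0]
force: [-2.8, -0.5, 6.2]
grip_width: 0.712
[-1.23548642e-01 -2.61104987e-05  3.18450391e-02] [-2.77316642 -0.50758877  6.21578241]
```

```bash
python3 -m inch '[[0,0.4,-0.05,0,0,0,0.6],[0,0.8,-0.05,0,0,0,0.6],[0,1.2,-0.05,0,0,0,0.6],[0,1.4,-0.05,0,0,0,0.6],[0,1.5,-0.05,0,0,0,0.6]]'
python3 -c "
from h import *
st=ctrl.get_state();print(wt(st['tcp_pos']),st['force'])"
python3 -m inch '[[0,0.2,0,0,0,0,0.6],[0,0.3,0,0,0,0,0.6],[0,0.3,0,0,0,0,0.6]]'
python3 -c "
from h import *
st=ctrl.get_state();print(wt(st['tcp_pos']),st['force'])"
```

```text
clock: 5.25
tcp_pos: [0.5061, 0.1848, 0.0319]
orientation: [0.649, 0.761, -0.001, -0.001]
force: [-5.5, 0.0, 9.2]
grip_width: 0.712
[-1.09572283e-01 -7.15121084e-05  3.19239465e-02] [-5.50928717  0.02499224  9.19869124]
clock: 5.55
tcp_pos: [0.5091, 0.1852, 0.0319]
orientation: [0.649, 0.761, -0.001, -0.001]
force: [-3.8, -0.7, 7.1]
grip_width: 0.714
[-0.10652067 -0.00011153  0.03193436] [-3.82838699 -0.73087586  7.14659706]
```

```bash
python3 -m inch '[[0,0.15,0,0,0,0,0.6],[0,0.2,0,0,0,0,0.6],[0,0.3,0,0,0,0,0.6]]'
python3 -c "
from h import *
st=ctrl.get_state();print(wt(st['tcp_pos']),st['force'])"
python3 -m inch '[[0,0.15,0,0,0,0,0.6],[0,0.2,0,0,0,0,0.6],[0,0.2,0,0,0,0,0.6]]'
python3 -c "
from h import *
st=ctrl.get_state();print(wt(st['tcp_pos']),st['force'])"
```

```text
clock: 5.85
tcp_pos: [0.5105, 0.1855, 0.0319]
orientation: [0.649, 0.761, -0.002, -0.002]
force: [-8.3, -1.5, 13.0]
grip_width: 0.716
[-1.05149287e-01 -9.94681487e-05  3.19051474e-02] [-8.26366729 -1.46876563 12.9873829 ]
clock: 6.15
tcp_pos: [0.5104, 0.1855, 0.0319]
orientation: [0.649, 0.761, -0.004, -0.003]
force: [-11.4, -2.8, 15.8]
grip_width: 0.715
[-1.05167384e-01 -7.72565713e-05  3.18678386e-02] [-11.35198655  -2.76212189  15.83890766]
```

```bash
python3 -m inch '[[0,0.15,0,0,0,0,0.6],[0,0.2,0,0,0,0,0.6],[0,0.2,0,0,0,0,0.6]]'
python3 -c "
from h import *
st=ctrl.get_state();print(wt(st['tcp_pos']),st['force'])"
python3 -m inch '[[0,-0.1,0,0,0,0,1],[0,-0.1,0,0,0,0,1],[0,-0.1,0,0,0,0,1],[0,-0.1,-3,0,0,0,1],[0,-2.5,-8,0,0,0,1],[0,-5,-13,0,0,0,1],[0,-7.5,-18,0,0,0,1],[0,-7.5,-22,0,0,0,1],[0,-7.5,-22,0,0,0,1]]'
python3 - <<'E'
from h import *
st=shot("wrist","w4",(190,150,340,346),3); print(wt(st["tcp_pos"]),st["force"])
im=cv2.imread("pics/w4_raw.png")[290:346,205:330]
cv2.imwrite("pics/w4d.png",cv2.resize(im,None,fx=6,fy=6,interpolation=cv2.INTER_CUBIC))
shot("side","s4",(205,140,345,260),5)
E
```

```text
clock: 6.45
tcp_pos: [0.5104, 0.1855, 0.0318]
orientation: [0.649, 0.761, -0.005, -0.004]
force: [-14.8, -1.8, 20.5]
grip_width: 0.71
[-1.05170789e-01 -9.14755727e-05  3.18295173e-02] [-14.8106852   -1.8438114   20.52088788]
clock: 7.35
tcp_pos: [0.4467, 0.1758, 0.259]
orientation: [0.649, 0.761, 0.005, 0.004]
force: [0.9, 0.3, -0.3]
grip_width: 1.004
[-0.16963817  0.0002921   0.25900903] [ 0.93416733  0.26714209 -0.25322866]
```

View pics/w4.png

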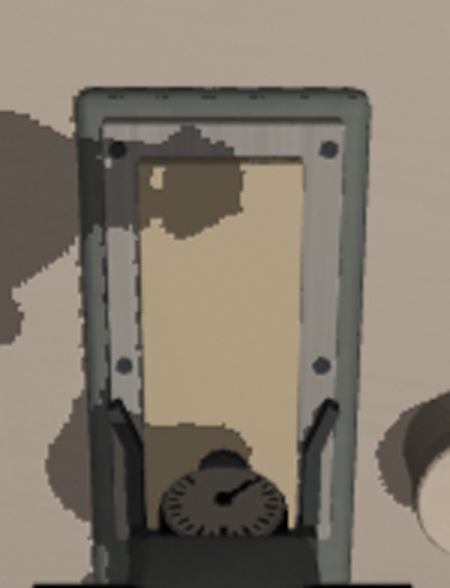

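View pics/s4.png

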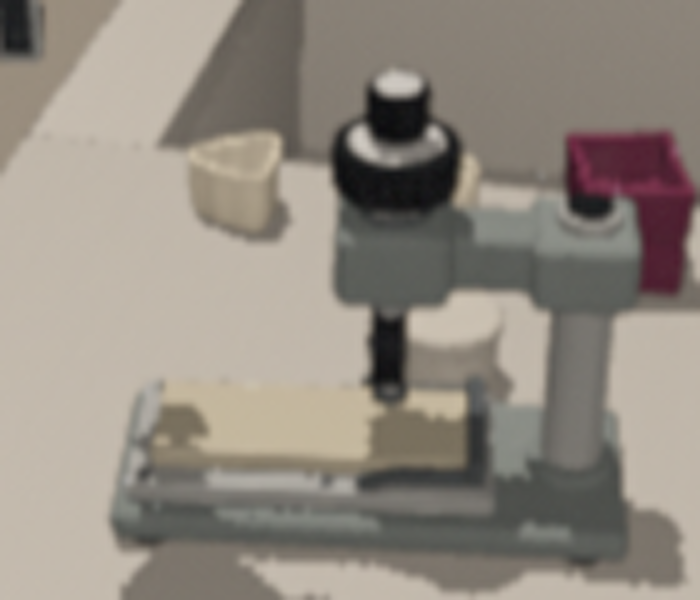

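Run:
```python
from h import *
S=cam("side")
im=cv2.imread("pics/s4_raw.png")[190:240,262:312]
im=cv2.resize(im,None,fx=12,fy=12,interpolation=cv2.INTER_LINEAR)
cv2.imwrite("pics/s4f.png",im)
a=np.linspace(0,2*np.pi,60)
for z in [.054,.058,.062,.066]:
    p=np.array([proj(S,tw(.01*np.cos(t),.01*np.sin(t),z)) for t in a]); print(z,"low row",(p[:,1].max()-190+.5)*12,"cols",(p[:,0].min()-262+.5)*12,(p[:,0].max()-262+.5)*12)
for x,y in [(.04,.031),(.04,-.031),(0,-.031)]:
    print(x,y,[((proj(S,tw(x,y,z))-[262,190]+.5)*12).round(0) for z in (.045,.047)])
W=cam("wrist");g=lambda u,v:(190+u/3-.3,150+v/3-.3)
for p in [(140,163),(302,163)]: print(wt(onz(W,g(*p),.046)))
```

```text
0.054 low row 405.7204503785525 cols 200.76447073189388 294.3846990804109
0.058 low row 390.3267267772395 cols 201.12008200377454 294.91040097960854
0.062 low row 374.87671223938855 cols 201.47698351145573 295.43801228132884
0.066 low row 359.3700974369507 cols 201.83518228958678 295.9675434072153
0.04 0.031 [array([434., 338.]), array([434., 331.])]
0.04 -0.031 [array([433., 507.]), array([434., 500.])]
0 -0.031 [array([242., 499.]), array([242., 491.])]
[-0.12435523 -0.02991388  0.046     ]
[-0.1243739   0.02884803  0.046     ]
```

View pics/s4f.png

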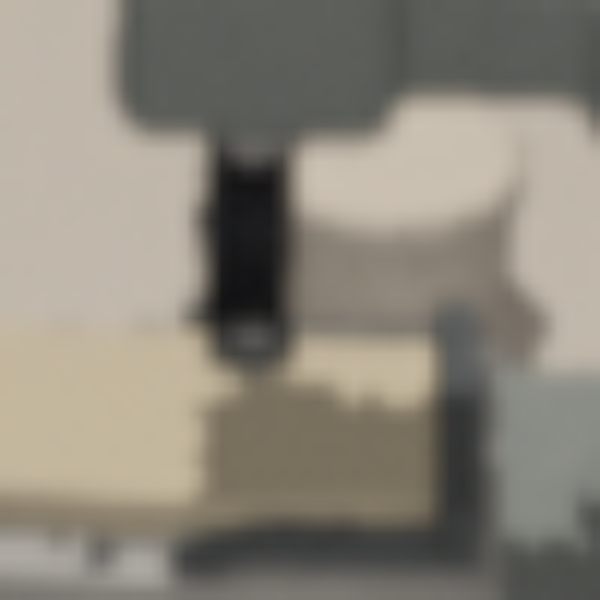

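Run:
```python
from h import *
im=cv2.imread("pics/w4_raw.png")[180:215,220:310]
cv2.imwrite("pics/w4e.png",cv2.resize(im,None,fx=8,fy=8,interpolation=cv2.INTER_LINEAR))
W=cam("wrist");g=lambda u,v:(190+u/3-.3,150+v/3-.3)
for v,z in [(90,.03),(122,.034),(157,.034),(163,.046)]: print(v,wt(onz(W,g(222,v),z)))
for p in [(118,149),(328,149),(124,366),(321,366)]:print(wt(onz(W,g(*p),.034)))
```

```text
90 [-0.14760329 -0.00017129  0.03      ]
122 [-0.13638554 -0.00016805  0.034     ]
157 [-0.12274526 -0.00015912  0.034     ]
163 [-0.12436468 -0.00017249  0.046     ]
[-0.1258744  -0.03901647  0.034     ]
[-0.12590044  0.03944933  0.034     ]
[-0.03517931 -0.03915806  0.034     ]
[-0.03518704  0.03936098  0.034     ]
```

View pics/w4e.png

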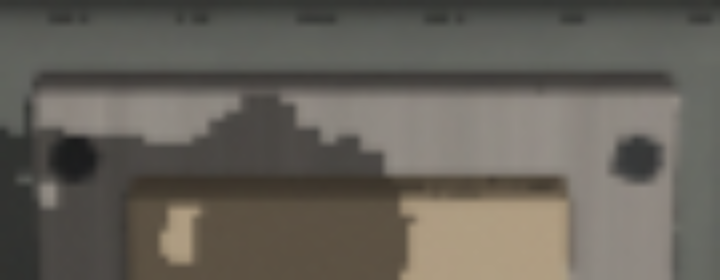

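```bash
sed -i 's/AX=np.array(\[0.6143,0.2020\])/AX=np.array([0.6139,0.2020])/' h.py
python3 - <<'E'
from h import *
go(tw(0,0,.178),149); go(tw(0,0,.27),149)
E
```

```text
shift cm [-1.000e-02  1.704e+01  7.740e+00] rot [  0.4   0.1 -50. ] t 7.45
shift cm [-0.   17.1  -1.46] rot [  0.4   0.1 -50. ] t 7.45
```

```bash
python3 -m inch '[[0,4.5,-1.5,0.4,0,-8.5,1],[0,9,-1.5,0.4,0,-17,1],[0,13,-1.5,0.4,0,-25.5,1],[0,17.1,-1.5,0.4,0,-34,1],[0,17.1,-1.5,0.4,0,-42.5,1],[0,17.1,-1.5,0.4,0,-50,1],[0,17.1,-1.5,0.4,0,-50,1]]'
python3 - <<'E'
from h import *
st=shot("side","s5",(205,90,345,210),5); print(wt(st["tcp_pos"]),st["force"],st["joint_positions"])
go(tw(0,0,.178),149)
shot("top","t5",(205,125,325,245),5)
E
```

```text
clock: 8.15
tcp_pos: [0.6117, 0.2013, 0.2631]
orientation: [0.267, 0.964, -0.004, -0.004]
force: [0.3, -0.0, 0.4]
grip_width: 1.003
[-0.00232964 -0.00034329  0.26311608] [ 0.32882309 -0.00075296  0.3897146 ] [ 0.21873597  0.30474146  0.07794984  1.35534647 -0.00249317 -0.81086262]
shift cm [-0.22  0.26  8.58] rot [-0.5 -0.3 -0.1] t 8.2
```

View pics/s5.png

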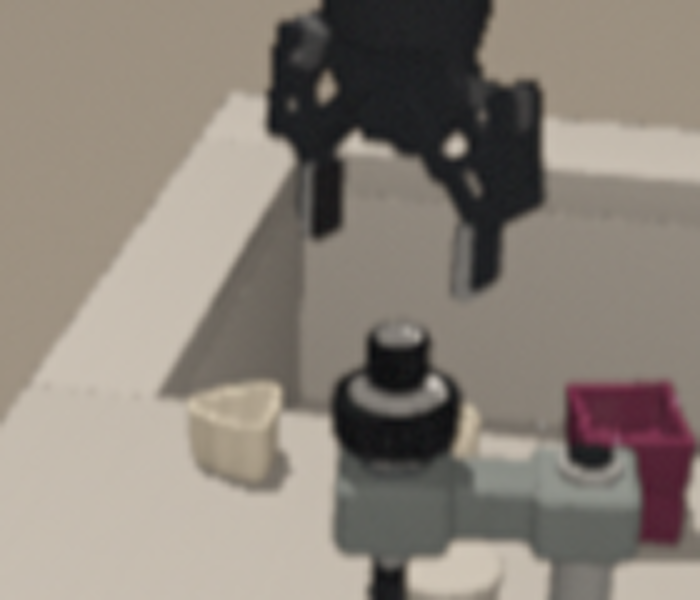

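```bash
python3 -m inch '[[-0.2,0.25,2.5,-0.4,-0.3,0,1],[-0.2,0.25,5,-0.4,-0.3,0,1],[-0.2,0.25,7.5,-0.4,-0.3,0,1],[-0.2,0.25,8.4,-0.4,-0.3,0,1],[-0.2,0.25,8.4,-0.4,-0.3,0,1],[-0.2,0.25,8.4,-0.4,-0.3,0,1]]'
python3 - <<'E'
from h import *
st=shot("side","s6",(205,90,345,210),5); print(wt(st["tcp_pos"]),st["force"],st["ft_torque"])
go(tw(0,0,.178),149)
E
```

```text
clock: 8.85
tcp_pos: [0.6149, 0.2025, 0.1836]
orientation: [0.267, 0.964, 0.0, 0.002]
force: [0.2, -0.8, 0.7]
grip_width: 1.001
[0.00104186 0.00032314 0.18359372] [ 0.22980531 -0.764119    0.68901925] [ 0.02380061 -0.00387146 -0.00224516]
shift cm [ 0.1  -0.13  0.64] rot [ 0.2  0.2 -0. ] t 8.9
```

View pics/s6.png

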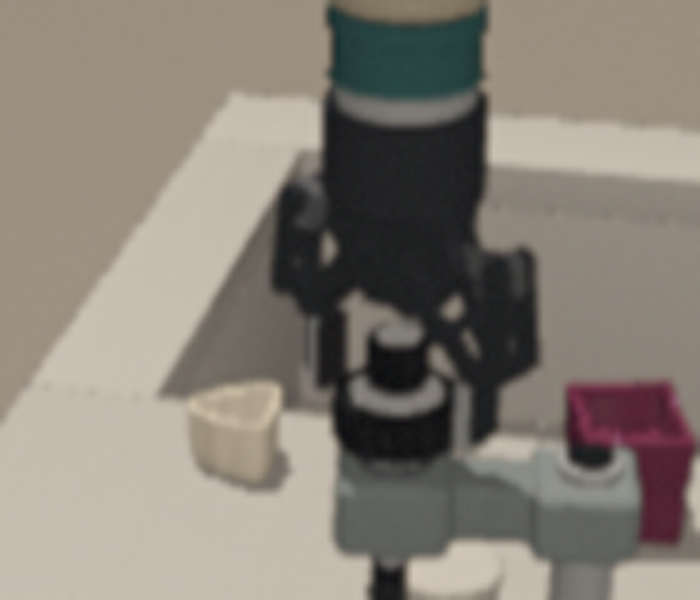

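```bash
python3 -m inch '[[0.05,-0.1,0.3,0.2,0.2,0,1],[0.05,-0.1,0.3,0.2,0.2,0,0.7],[0.05,-0.1,0.3,0.2,0.2,0,0.5],[0.05,-0.1,0.3,0.2,0.2,0,0.5],[0.05,-0.1,0.3,0.2,0.2,0,0.5]]' 90
python3 - <<'E'
from h import *
st=ctrl.get_state(); print(wt(st["tcp_pos"]),st["force"],st["ft_torque"],st["joint_positions"])
E
```

```text
clock: 9.4
tcp_pos: [0.6135, 0.2021, 0.1812]
orientation: [0.267, 0.964, -0.001, -0.001]
force: [-3.0, 1.1, 6.4]
grip_width: 0.698
[-3.71107243e-04  1.39430011e-04  1.81163074e-01] [-2.96696727  1.08255469  6.42697068] [0.05775196 0.61458931 0.02110777] [ 2.18408587e-01  3.42534090e-01 -4.42028849e-02  1.18589368e+00
 -5.30473150e-04 -8.11852330e-01]
```

```bash
python3 -m inch '[[0,0,0,0,0,5,0.5],[0,0,0,0,0,10,0.5],[0,0,0,0,0,15,0.5],[0,0,0,0,0,20,0.5]]'
python3 - <<'E'
from h import *
st=ctrl.get_state(); print(wt(st["tcp_pos"]),st["force"],st["ft_torque"],st["joint_positions"],st['joint_efforts'])
E
python3 -m inch '[[0,0,0,0,0,6,0.5],[0,0,0,0,0,12,0.5],[0,0,0,0,0,18,0.5],[0,0,0,0,0,24,0.5],[0,0,0,0,0,30,0.5],[0,0,0,0,0,36,0.5],[0,0,0,0,0,42,0.5],[0,0,0,0,0,48,0.5],[0,0,0,0,0,54,0.5],[0,0,0,0,0,60,0.5],[0,0,0,0,0,60,0.5]]'
python3 - <<'E'
from h import *
st=shot("side","s7",(262,190,312,240),12); print(wt(st["tcp_pos"]),st["force"],st["ft_torque"],st["joint_positions"])
E
```

```text
clock: 9.8
tcp_pos: [0.6133, 0.2023, 0.1812]
orientation: [0.431, 0.902, -0.001, -0.001]
force: [-3.5, 0.4, 5.7]
grip_width: 0.697
[-0.00055364  0.00038572  0.18119235] [-3.45736944  0.35862669  5.71390962] [0.18007423 0.65694986 0.43349036] [ 2.18661648e-01  3.42426541e-01 -4.42901438e-02  1.18616487e+00
 -2.06266276e-04 -4.60800602e-01] [ -1.4508415  -43.58473063  27.70633936  -1.11480642  -0.37246082
  -0.08812688]
clock: 10.9
tcp_pos: [0.6132, 0.2032, 0.1812]
orientation: [0.824, 0.566, -0.001, -0.001]
force: [-3.9, 2.4, 6.3]
grip_width: 0.699
[-0.00050133  0.00129622  0.18118273] [-3.91188439  2.40815137  6.32521886] [ 0.52935388  0.62719939 -0.01306316] [ 0.21921041  0.34246706 -0.04425472  1.1858447   0.00169232  0.58560626]
```

View pics/s7.png

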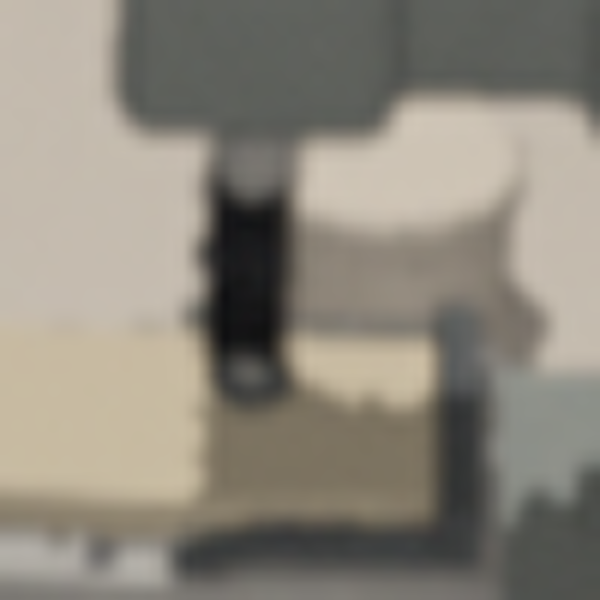

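```bash
python3 -m inch '[[0,0,0,0,0,6,0.5],[0,0,0,0,0,12,0.5],[0,0,0,0,0,18,0.5],[0,0,0,0,0,24,0.5],[0,0,0,0,0,30,0.5],[0,0,0,0,0,36,0.5],[0,0,0,0,0,42,0.5],[0,0,0,0,0,42,0.5]]'
python3 - <<'E'
from h import *
st=shot("side","s8",(262,190,312,240),12); print(wt(st["tcp_pos"]),st["force"],st["ft_torque"],st["joint_positions"])
E
```

```text
clock: 11.75
tcp_pos: [0.6136, 0.2036, 0.1812]
orientation: [0.972, 0.234, -0.0, -0.001]
force: [-2.4, 4.9, 6.1]
grip_width: 0.699
[-1.67345830e-05  1.62707946e-03  1.81185999e-01] [-2.44912672  4.85034407  6.08176826] [ 0.97096542  0.52170317 -0.16286306] [ 0.21934418  0.34266278 -0.04397328  1.18492078  0.0024275   1.31749237]
```

View pics/s8.png

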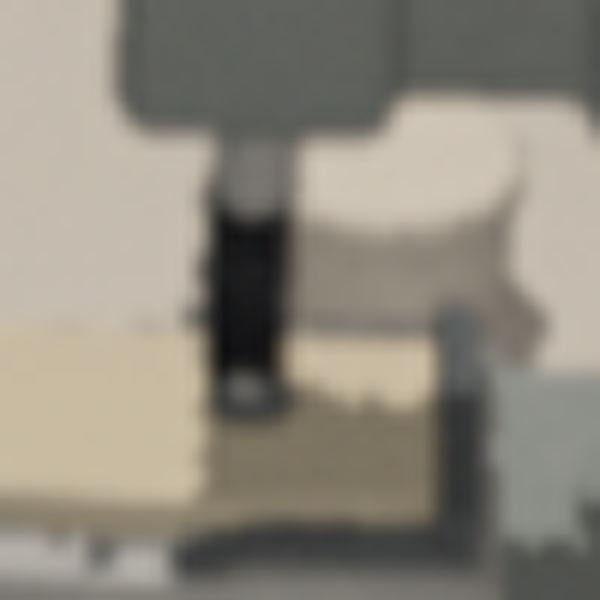

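```bash
python3 -m inch '[[0,0,0,0,0,5,0.5],[0,0,0,0,0,10,0.5],[0,0,0,0,0,10,0.5]]'
python3 - <<'E'
from h import *
st=shot("side","s9",(262,190,312,240),12); print(wt(st["tcp_pos"]),st["force"],st["ft_torque"],st["joint_positions"])
E
python3 -m inch '[[0,0,0,0,0,0,1],[0,0,0,0,0,0,1],[0,0,0,0,0,0,1],[0,0,0,0,0,0,1],[0,0,-2.5,0,0,0,1],[0,0,-5,0,0,0,1],[0,0,-6.5,0,0,-6,1],[0,0,-7,0,0,-14,1],[0,0,-7,0,0,-22,1],[0,0,-7,0,0,-30,1],[0,0,-7,0,0,-38,1],[0,0,-7,0,0,-46,1],[0,0,-7,0,0,-54,1],[0,0,-7,0,0,-62,1],[0,0,-7,0,0,-70,1],[0,0,-7,0,0,-78,1],[0,0,-7,0,0,-86,1],[0,0,-7,0,0,-94,1]]'
python3 - <<'E'
from h import *
st=shot("side","s9b",(205,90,345,210),5); print(wt(st["tcp_pos"]),st["force"],st["ft_torque"],st["joint_positions"])
go(tw(0,0,.25),99)
E
```

```text
clock: 12.1
tcp_pos: [0.6138, 0.2037, 0.1812]
orientation: [0.989, 0.149, -0.0, -0.001]
force: [-1.7, 4.2, 4.8]
grip_width: 0.7
[1.50796846e-04 1.65753705e-03 1.81183948e-01] [-1.74701043  4.20942345  4.83521529] [0.93847491 0.46728715 0.0290556 ] [ 0.21933425  0.3427272  -0.04388746  1.18460783  0.00251803  1.49113956]
clock: 13.95
tcp_pos: [0.6138, 0.2016, 0.2497]
orientation: [0.564, 0.826, -0.001, -0.0]
force: [0.4, 0.5, -0.6]
grip_width: 0.997
[-1.92039109e-04 -3.73761797e-04  2.49663503e-01] [ 0.44359196  0.52903369 -0.59620593] [ 0.00496441 -0.03001437  0.00260387] [ 0.21802443  0.30754567  0.053709    1.31968155 -0.00147912 -0.15456594]
shift cm [ 0.03  0.03 -0.03] rot [-0.2  0.1 12.6] t 14.0
```

View pics/s9.png

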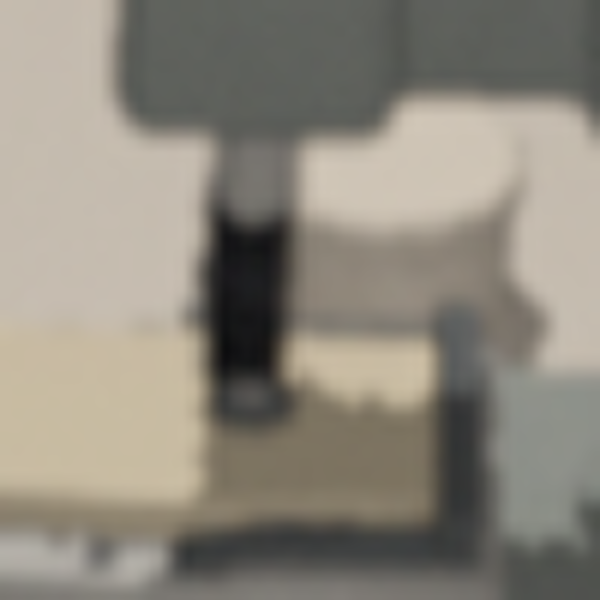

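View pics/s9b.png

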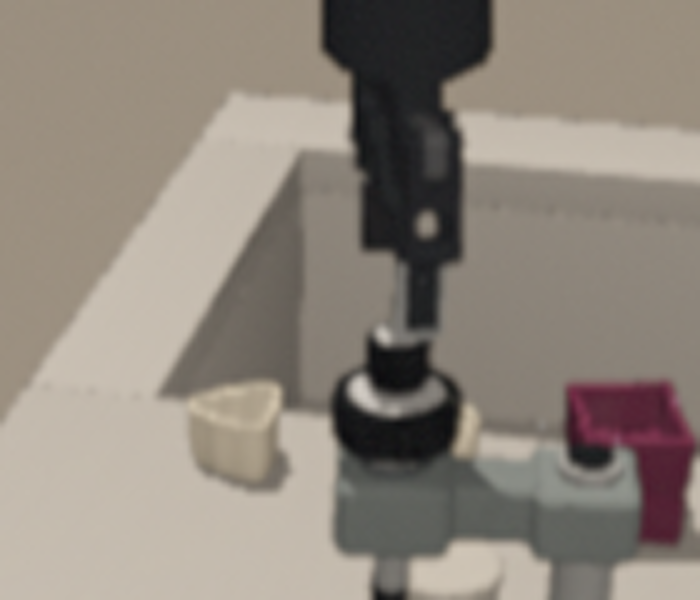

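```bash
python3 - <<'E'
from h import *
go(tw(0,.0008,.216),180); go(tw(0,.0008,.216),205)
E
python3 -m inch '[[0.1,0,0,0,0,-8,1],[0.1,0,0,0,0,-16,1],[0.1,0,0,0,0,-24,1],[0.1,0,0,0,0,-32,1],[0.1,0,0,0,0,-40,1],[0.1,0,0,0,0,-48,1],[0.1,0,0,0,0,-56,1],[0.1,0,0,0,0,-64,1],[0.1,0,0,0,0,-72,1],[0.1,0,0,0,0,-80,1],[0.1,0,0,0,0,-88,1],[0.1,0,0,0,0,-93,1],[0.1,0,0,0,0,-93,1]]'
python3 - <<'E'
from h import *
st=ctrl.get_state();print(wt(st["tcp_pos"]),st["joint_positions"])
go(tw(0,.0008,.216),204.4)
E
```

```text
shift cm [0.11 0.06 3.37] rot [ -0.2  -0.  -68.4] t 14.0
shift cm [0.11 0.06 3.37] rot [ -0.2  -0.1 -93.4] t 14.0
clock: 15.3
tcp_pos: [0.6134, 0.2026, 0.2497]
orientation: [-0.207, 0.978, -0.001, -0.001]
force: [-0.5, 0.7, -0.4]
grip_width: 1.002
[-0.00042825  0.00068487  0.24968698] [ 2.19638808e-01  3.07436129e-01  5.36105862e-02  1.31972051e+00
 -1.36424739e-03 -1.76817268e+00]
shift cm [-0.05  0.    3.37] rot [-0.  -0.2 -0.5] t 15.3
```

```bash
python3 -m inch '[[-0.05,0,2,0,0,0,1],[-0.05,0,3.3,0,0,0,1],[-0.05,0,3.3,0,0,0,1],[-0.05,0,3.3,0,0,0,1],[-0.05,0,3.3,0,0,0,0.45],[-0.05,0,3.3,0,0,0,0.3],[-0.05,0,3.3,0,0,0,0.2],[-0.05,0,3.3,0,0,0,0.2],[-0.05,0,3.3,0,0,0,0.2],[-0.05,0,3.3,0,0,0,0.2]]' 60
python3 - <<'E'
from h import *
st=shot("side","s10",(205,90,345,210),5); print(wt(st["tcp_pos"]),st["force"],st["ft_torque"],st["joint_positions"])
E
```

```text
clock: 16.3
tcp_pos: [0.6139, 0.203, 0.2176]
orientation: [-0.208, 0.978, -0.001, -0.001]
force: [-1.6, 0.0, 3.7]
grip_width: 0.333
[1.68231165e-04 9.95791961e-04 2.17608954e-01] [-1.60144479  0.00427544  3.72519537] [-0.06641412  0.21049325  0.0190091 ] [ 2.19979445e-01  3.22622183e-01  6.60111063e-03  1.25647009e+00
 -1.17930036e-03 -1.77001966e+00]
```

View pics/s10.png

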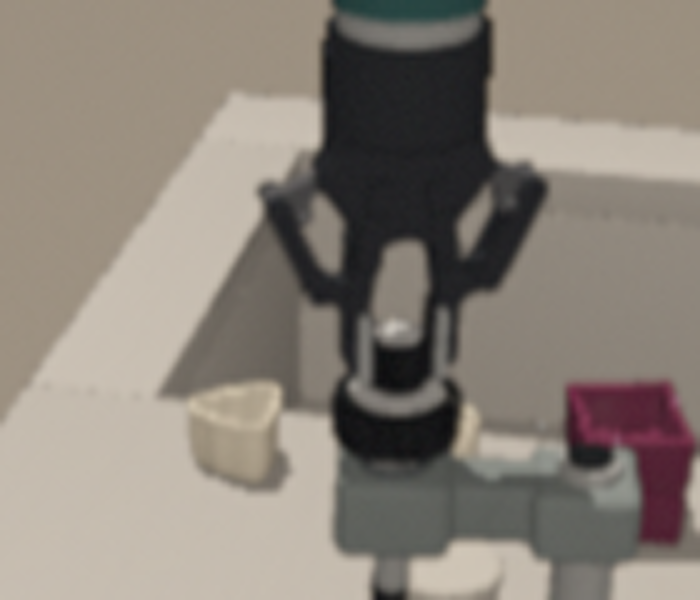

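```bash
cat > r.py <<'E'
from h import *
st=ctrl.get_state(); print("tester",wt(st["tcp_pos"]).round(4),"F",st["force"].round(1),"M",st["ft_torque"].round(3),"j6",st["joint_positions"][5].round(3),"je6",st["joint_efforts"][5].round(3))
E
python3 -m inch '[[0,0,0,0,0,5,0.2],[0,0,0,0,0,10,0.2],[0,0,0,0,0,15,0.2],[0,0,0,0,0,20,0.2],[0,0,0,0,0,25,0.2],[0,0,0,0,0,30,0.2]]'; python3 r.py
python3 -m inch '[[0,0,0,0,0,5,0.2],[0,0,0,0,0,10,0.2],[0,0,0,0,0,15,0.2],[0,0,0,0,0,20,0.2]]'; python3 r.py
python3 -m inch '[[0,0,0,0,0,5,0.2],[0,0,0,0,0,10,0.2],[0,0,0,0,0,15,0.2],[0,0,0,0,0,20,0.2]]'; python3 r.py
```

```text
clock: 16.95
tcp_pos: [0.614, 0.203, 0.2176]
orientation: [0.054, 0.999, -0.001, -0.001]
force: [0.2, -0.8, 4.3]
grip_width: 0.33
tester [2.000e-04 1.000e-03 2.176e-01] F [ 0.2 -0.8  4.3] M [-0.092  0.261  0.104] j6 -1.243 je6 -0.43
clock: 17.35
tcp_pos: [0.614, 0.203, 0.2176]
orientation: [0.226, 0.974, -0.001, -0.0]
force: [-0.7, -0.6, 4.1]
grip_width: 0.329
tester [0.0003 0.001  0.2176] F [-0.7 -0.6  4.1] M [-0.05   0.223  0.181] j6 -0.894 je6 -0.41
clock: 17.75
tcp_pos: [0.614, 0.203, 0.2176]
orientation: [0.392, 0.92, -0.001, -0.0]
force: [-0.6, -0.4, 3.9]
grip_width: 0.328
tester [0.0003 0.0009 0.2176] F [-0.6 -0.4  3.9] M [-0.107  0.24   0.208] j6 -0.545 je6 -0.384
```

```bash
python3 - <<'E'
from h import *
shot("side","s11",(262,190,312,240),12)
E
python3 -m inch '[[0,0,0,0,0,5,0.2],[0,0,0,0,0,10,0.2]]'; python3 r.py
python3 -m inch '[[0,0,0,0,0,5,0.2],[0,0,0,0,0,10,0.2]]'; python3 r.py
```

```text
clock: 18.0
tcp_pos: [0.6141, 0.203, 0.2176]
orientation: [0.47, 0.883, -0.001, -0.0]
force: [-1.7, 0.3, 5.6]
grip_width: 0.33
tester [0.0003 0.001  0.2176] F [-1.7  0.3  5.6] M [-0.05   0.192  0.193] j6 -0.372 je6 -0.379
clock: 18.2
tcp_pos: [0.6141, 0.203, 0.2176]
orientation: [0.545, 0.838, -0.001, -0.0]
force: [-1.0, -1.7, 5.6]
grip_width: 0.334
tester [0.0003 0.0009 0.2176] F [-1.  -1.7  5.6] M [-0.065  0.209  0.221] j6 -0.198 je6 -0.357
```

View pics/s11.png

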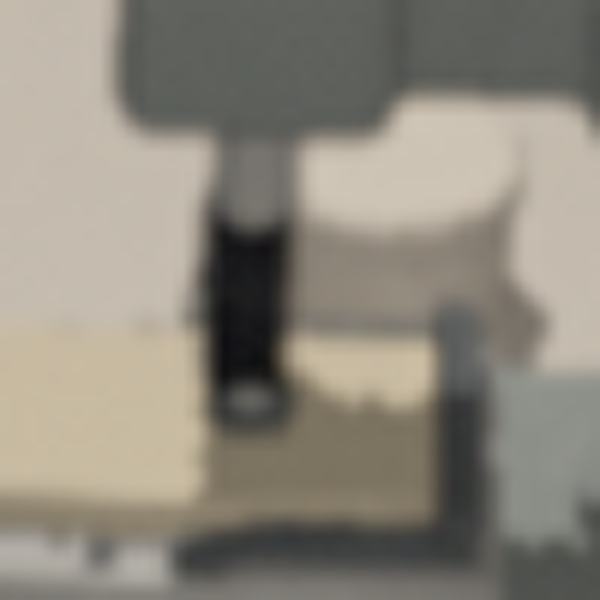

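```bash
python3 -m inch '[[0,0,0,0,0,5,0.2],[0,0,0,0,0,10,0.2]]'; python3 r.py
python3 -m inch '[[0,0,0,0,0,5,0.2],[0,0,0,0,0,10,0.2]]'; python3 r.py
python3 -m inch '[[0,0,0,0,0,5,0.2],[0,0,0,0,0,10,0.2]]'; python3 r.py
python3 -m inch '[[0,0,0,0,0,0,0.2],[0,0,0,0,0,0,1],[0,0,0,0,0,0,1],[0,0,0,0,0,0,1],[0,0,-3,0,0,0,1]]'; python3 r.py;python3 - <<'E'
from h import *
go(tw(-.17,0,.26),99)
E
```

```text
clock: 18.4
tcp_pos: [0.6141, 0.2029, 0.2176]
orientation: [0.616, 0.788, -0.001, 0.0]
force: [-0.2, -0.1, 6.1]
grip_width: 0.329
tester [0.0003 0.0009 0.2176] F [-0.2 -0.1  6.1] M [-0.01   0.213  0.221] j6 -0.023 je6 -0.344
clock: 18.6
tcp_pos: [0.6141, 0.2029, 0.2176]
orientation: [0.682, 0.731, -0.001, 0.0]
force: [-0.6, 0.0, 3.5]
grip_width: 0.328
tester [0.0003 0.0009 0.2176] F [-0.6  0.   3.5] M [-0.143  0.239  0.243] j6 0.151 je6 -0.331
clock: 18.8
tcp_pos: [0.6141, 0.2029, 0.2176]
orientation: [0.743, 0.669, -0.001, 0.0]
force: [-1.1, -1.4, 4.4]
grip_width: 0.328
tester [0.0004 0.0009 0.2176] F [-1.1 -1.4  4.4] M [-0.11   0.236  0.267] j6 0.326 je6 -0.317
clock: 19.3
tcp_pos: [0.6104, 0.2023, 0.2415]
orientation: [0.743, 0.67, -0.006, -0.003]
force: [-0.6, -1.1, 0.1]
grip_width: 0.983
tester [-0.0034  0.0008  0.2415] F [-0.6 -1.1  0.1] M [ 0.047  0.015 -0.034] j6 0.324 je6 -0.002
shift cm [ -4.38 -16.1   -1.63] rot [ -0.7   0.2 -14.9] t 19.3
```

```bash
python3 -m inch '[[0,0,-1.6,0,0,0,1],[-1.2,-4,-1.6,0,0,-7,1],[-2.4,-8,-1.6,0,0,-15,1],[-3.6,-12,-1.6,0,0,-15,1],[-4.4,-16.1,-1.6,0,0,-15,1],[-4.4,-16.1,-1.6,0,0,-15,1],[-4.4,-16.1,-1.6,0,0,-15,1]]'
python3 - <<'E'
from h import *
st=shot("wrist","w12",(205,286,330,346),6); print(wt(st["tcp_pos"]))
E
```

```text
clock: 20.0
tcp_pos: [0.4486, 0.1761, 0.2633]
orientation: [0.649, 0.761, -0.001, -0.0]
force: [0.7, -0.2, 0.5]
grip_width: 0.998
[-0.16733442  0.00026624  0.26326972]
```

View pics/w12.png

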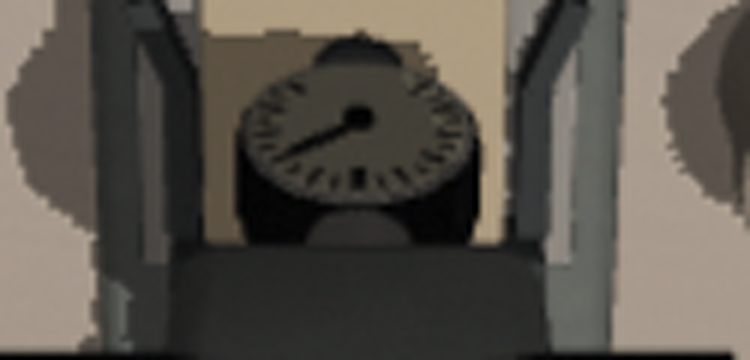

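The picture is upside down. The pointer tip is at (280,157) and the hub at (358,118), so the pointer stands about 50° past upright, roughly 69 N. The foot touched earlier than I estimated, so I'll ease the fine knob back about 22°.

```bash
python3 -m inch '[[0,4.5,0,0,0,0,1],[0,9,0,0,0,0,1],[0,13.5,0,0,0,0,1],[0.05,16.8,0,0,0,0,1],[0.05,16.8,0,0,0,0,1],[0.05,16.8,0,0,0,0,1]]'
python3 - <<'E'
from h import *
go(tw(0.0003,.0009,.2176),99);shot("side","s13",(262,190,312,240),12)
E
```

```text
clock: 20.65
tcp_pos: [0.6165, 0.2029, 0.2615]
orientation: [0.649, 0.76, -0.002, -0.001]
force: [-0.7, -0.0, 0.8]
grip_width: 0.998
shift cm [ 0.05 -0.22  4.4 ] rot [-0.2  0.1  0. ] t 20.65
```

View pics/s13.png

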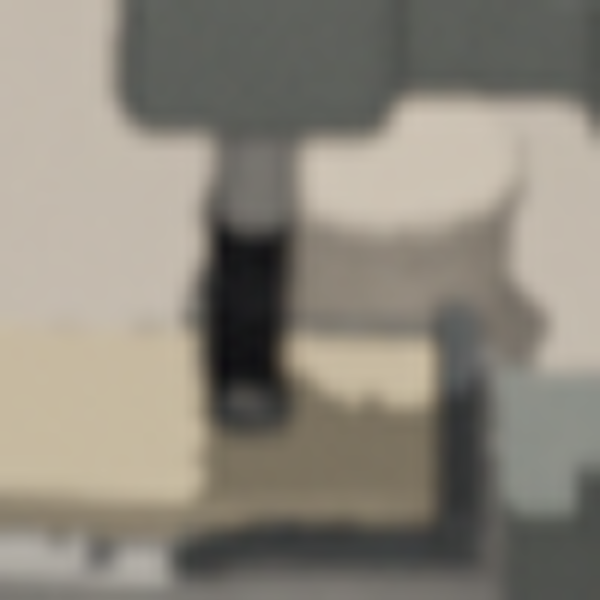

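```bash
python3 -m inch '[[0.05,-0.2,2,0,0,0,1],[0.05,-0.2,4.3,0,0,0,1],[0.05,-0.2,4.3,0,0,0,1],[0.05,-0.2,4.3,0,0,0,1],[0.05,-0.2,4.3,0,0,0,0.45],[0.05,-0.2,4.3,0,0,0,0.3],[0.05,-0.2,4.3,0,0,0,0.2],[0.05,-0.2,4.3,0,0,0,0.2],[0.05,-0.2,4.3,0,0,0,0.2],[0.05,-0.2,4.3,0,0,0,0.2]]' 60; python3 r.py
python3 -m inch '[[0,0,0,0,0,-5,0.2],[0,0,0,0,0,-10,0.2],[0,0,0,0,0,-15,0.2],[0,0,0,0,0,-20,0.2],[0,0,0,0,0,-22,0.2],[0,0,0,0,0,-22,0.2]]'; python3 r.py
python3 -m inch '[[0,0,0,0,0,0,1],[0,0,0,0,0,0,1],[0,0,0,0,0,0,1],[0,0,-3,0,0,0,1],[0,0,-4.5,0,0,0,1]]'; python3 r.py;python3 - <<'E'
from h import *
go(tw(-.17,0,.26),99)
E
```

```text
clock: 21.7
tcp_pos: [0.6133, 0.2028, 0.221]
orientation: [0.649, 0.76, -0.001, 0.0]
force: [-1.6, -1.4, 6.3]
grip_width: 0.325
tester [-0.0005  0.0009  0.221 ] F [-1.6 -1.4  6.3] M [-0.343  0.202  0.005] j6 0.063 je6 0.015
clock: 22.3
tcp_pos: [0.6134, 0.2025, 0.2209]
orientation: [0.492, 0.871, -0.001, 0.0]
force: [-0.1, -2.1, 5.1]
grip_width: 0.328
tester [-0.0005  0.0006  0.2209] F [-0.1 -2.1  5.1] M [-0.486  0.188  0.154] j6 -0.322 je6 0.056
clock: 22.8
tcp_pos: [0.6134, 0.2033, 0.2661]
orientation: [0.492, 0.87, -0.001, -0.0]
force: [0.5, 0.6, 0.8]
grip_width: 0.999
tester [-0.0003  0.0014  0.2661] F [0.5 0.6 0.8] M [ 0.052 -0.056  0.054] j6 -0.321 je6 0.0
shift cm [  6.23 -15.78   0.64] rot [-0.1  0.  22. ] t 22.8
```

```bash
python3 -m inch '[[1.5,-4,0.4,0,0,7,1],[3,-8,0.4,0,0,15,1],[4.5,-12,0.4,0,0,22,1],[6.2,-15.8,0.4,0,0,22,1],[6.2,-15.8,0.4,0,0,22,1],[6.2,-15.8,0.4,0,0,22,1]]'
python3 - <<'E'
from h import *
st=shot("wrist","w14",(205,286,330,346),6); print(wt(st["tcp_pos"]))
E
```

```text
clock: 23.4
tcp_pos: [0.4454, 0.1749, 0.2618]
orientation: [0.649, 0.761, -0.0, 0.0]
force: [0.5, 0.1, -0.2]
grip_width: 1.001
[-0.17067415 -0.00035959  0.26182454]
```

View pics/w14.png

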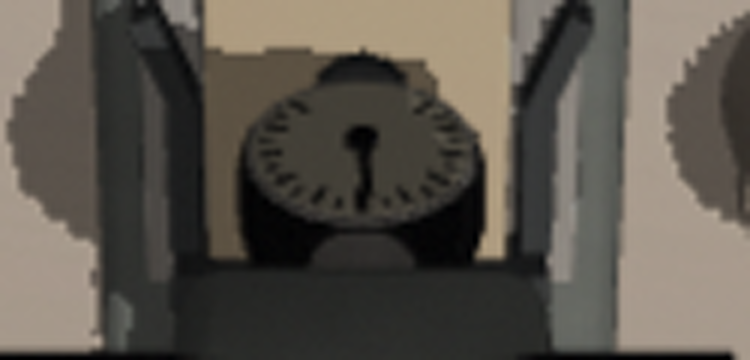

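Run:
```python
from h import *
st=shot("top","t15",None,1.5)
im=cv2.imread("pics/w14_raw.png")[150:346,190:340];cv2.imwrite("pics/w14p.png",cv2.resize(im,None,fx=3,fy=3,interpolation=cv2.INTER_CUBIC))
```

```text
(no output)
```

View pics/t15.png

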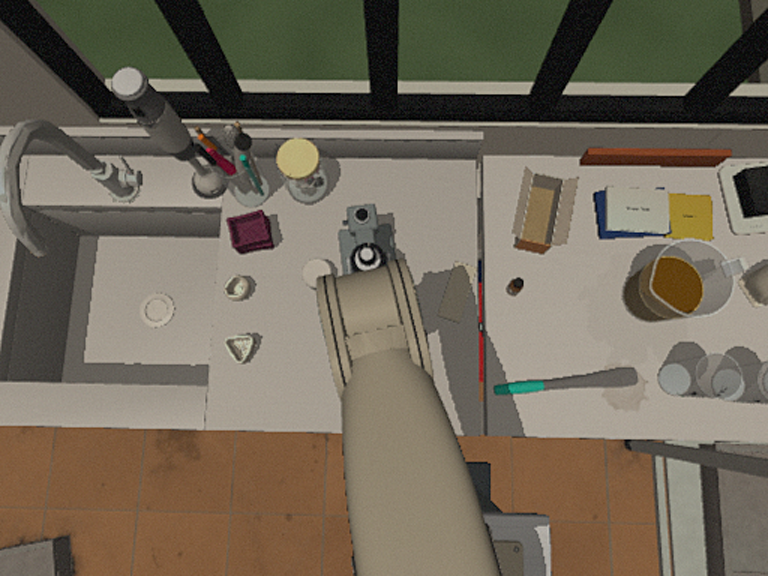

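View pics/w14p.png

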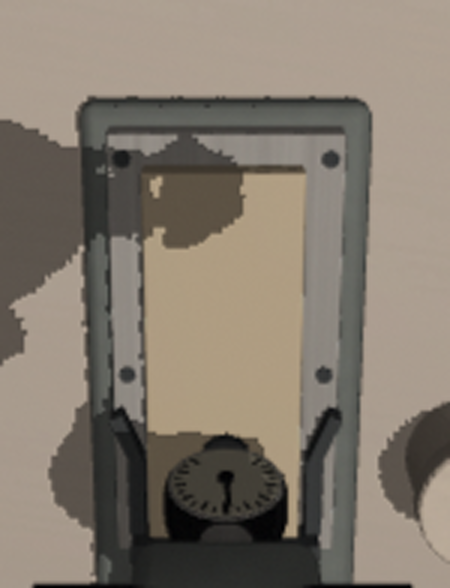

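The tin (318,272), bottle (515,286) and moulds (237,288; 240,347) stand where they were, scaling the first top view by 1.5. The plaque is straight between the guides and the pointer is upright. I'm handing in.

```bash
python3 -c "
from bench import ctrl
print(ctrl.job_done())"
```

```text
the job is handed in; nothing more can be done
None
```

The test is set up and handed in at about 23.5 s: the plaque is home, the load reads about 50 N, and the gripper is open and clear of everything.

- **Plaque:** I gripped it by its front end, straightened it and slid it in until it would go no farther under about 15 N of push. The last picture shows it straight between the guides, with about 12 mm from its front end to the anvil's front edge, as it should be when home.
- **Large knob:** I turned it about 132° and not again after that. From the pictures I judged the gap to be about 3.3 mm. Working back from the later dial readings, it was nearer 1.2 mm, so smaller than I meant and short of "a few millimetres", though not touching.
- **Small knob:** Because of that smaller gap, my first press overshot to about 69 N, read off the dial. I eased it back 22° with the small knob only. The pointer now stands straight up.
- **Torque check:** The torque readings rose gradually and were too noisy to show when the foot touched, so the load figure rests on the dial alone.
- **Other items:** The tin, bottle and moulds look unmoved in the last top view.

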